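# Empty the drop-bottom box of baking weights

## Task

Push the lid of the drop-bottom box up and back past its balance point so that it stays open by itself. Then press the latch paddle under the wire guard gently, only until the floor drops, so that all five ceramic weights fall into the pan below. Leave the pan and everything else on the bench where they are, and force nothing.

Things in the scene. Friction and masses are not known exactly. Their poses are not given: they have to be found in the camera images.
- hopper: Stainless drop-bottom box on a dark stand fixed to the bench. Origin: on the bench top under the box's centre; its front (latch) looks along its -x, y to its left, z up. In this frame, mm: box x -45 to 45, y -54 to 54, z 130 to 200; legs at x +-36, y +-92, 160 high; feet rails x -90 to 80. The points below are fixed to it and share its axes
- lid_edge (a point): where the middle of the shut lid's front edge is, at its underside (hopper frame, mm: -115, 0, 200). Lid: flat steel plate 160 long, 114 wide, 4 thick, 0.22 kg. It overhangs the box front by 70 with free space under the outer 35, so a fingertip fits under its edge; shut, it also bars the way to the latch. This point does not move with the lid
- lid_hinge (a point): middle of the lid's hinge line (along y) on the box's rear top edge (hopper frame, mm: 45, 0, 200). The lid swings up about it, balances upright and, once past upright, falls back by itself onto a stop at 2.0 rad
- latch (a point): nominal centre of the upper part of the latch paddle's outer face (hopper frame, mm: -68, 0, 167). Aluminium rocker paddle, 44 wide, 4 thick, z 140 to 172, pivot along y at z 145. The real face stands up to 4 farther out or in (bracket set differently each time, not tracked: feel for it). Pushing its top inwards (+x) draws a hook out from under the floor's front lip
- latch_pivot (a point): nominal pivot of the paddle (hopper frame, mm: -66, 0, 145). Pushed at 22 above it, the paddle lets the floor go after 4 to 12 mm of travel (sooner the farther out it stands) and meets a hard stop after about 13: push only until the floor drops. The push takes about 5 N at first, 13 N near the stop; it springs back when left
- guard_edge (a point): middle of the outer bar of the level wire guard over the paddle (hopper frame, mm: -80, 0, 196). Guard of 5 mm bars, z 193 to 199, from the box out to x -80, y -38 to 38. A finger pointing straight down cannot reach the paddle: come under the guard from the front, fingers leaning 40 to 50 degrees from vertical, tips inwards (+x) and down
- lid (a joint): angle of the lid in rad: 0 shut, 1.57 upright, 2.0 leaning back on its stop
- floor (a joint): angle of the hinged floor of the box in rad: 0 shut and latched, grows as the floor swings down about its rear edge (x 43, z 128 in the hopper's frame), 1.25 fully open
- pan: open stainless catch pan, 180 (x) by 150 (y) by 28 high, walls 3 mm, standing loose on the bench between the stand's legs under the box; origin at the centre of its underside. It needs no handling
- weight0: white ceramic baking weight, a square tablet with rounded edges, 19 by 19 by 14 mm tall, 13 g, starts on the closed floor inside the box; origin at the centre of its underside
- weight1: white ceramic baking weight, a square tablet with rounded edges, 19 by 19 by 14 mm tall, 13 g, starts on the closed floor inside the box; origin at the centre of its underside
- weight2: white ceramic baking weight, a square tablet with rounded edges, 19 by 19 by 14 mm tall, 13 g, starts on the closed floor inside the box; origin at the centre of its underside
- weight3: white ceramic baking weight, a square tablet with rounded edges, 19 by 19 by 14 mm tall, 13 g, starts on the closed floor inside the box; origin at the centre of its underside
- weight4: white ceramic baking weight, a square tablet with rounded edges, 19 by 19 by 14 mm tall, 13 g, starts on the closed floor inside the box; origin at the centre of its underside
- beaker: open stainless beaker, 66 mm across, 85 mm tall, stands to the left of the stand; leave alone. Origin at the centre of its underside
- jar: clear jar with black cap, 60 mm across, 85 mm tall, stands to the right of the stand; leave alone. Origin at the centre of its underside
- dish: white ceramic bowl, 90 mm across, 35 mm tall, on the bench in front and to the right of the stand; leave alone. Origin at the centre of its underside
- spatula: spatula with black handle, 260 mm long, lies flat in front and to the left of the stand; leave alone. Origin at the middle of its length, underside
- bottle: white plastic bottle, 60 mm across, 170 mm tall, far left behind the stand; leave alone. Origin at the centre of its underside
- mug: white mug, 80 mm across, 95 mm tall, far right behind the stand; leave alone. Origin at the centre of its underside
- wrench: steel spanner, 170 mm long, lies flat behind the stand; leave alone. Origin at the middle of its length, underside
Not all that is in view belongs to the job. Leave any orange or yellow look-alike of the pan alone.

How it is judged:
On the way, in this order (a step that is already met when the one before it is completed fails the run):
1. the lid leans back on its stop, with no finger on the box (value of joint lid above 1.8 rad and contact force between the fingers and hopper below 0.2 N), for 0.3 s.
2. the latch is released and the floor has swung down, with the lid still open (value of joint floor above 0.9 rad and value of joint lid above 1.8 rad), for 0.2 s.
At the end, for the whole second after the job is handed in: The lid stands open past 1.8 rad by itself, the floor hangs open past 0.9 rad, and all five weights lie at rest inside the walls of the pan (all of step 2 and x of weight0 in the frame of pan between -0.088 and 0.088 m and y of weight0 in the frame of pan between -0.073 and 0.073 m and z of each of weight0, weight1, weight2, weight3, weight4 in the frame of pan below 0.045 m and linear speed of each of weight0, weight1, weight2, weight3, weight4 below 0.03 m/s and x of weight1 in the frame of pan between -0.088 and 0.088 m and y of weight1 in the frame of pan between -0.073 and 0.073 m and x of weight2 in the frame of pan between -0.088 and 0.088 m and y of weight2 in the frame of pan between -0.073 and 0.073 m and x of weight3 in the frame of pan between -0.088 and 0.088 m and y of weight3 in the frame of pan between -0.073 and 0.073 m and x of weight4 in the frame of pan between -0.088 and 0.088 m and y of weight4 in the frame of pan between -0.073 and 0.073 m); the robot touches nothing.
It fails at once if a part of the box, its lid or its latch is pushed with more than 40 N (contact force between the fingers and hopper above 40 N).
It fails at once if the pan is pushed more than 25 mm from its place (distance of pan from where it was at the start of the episode above 0.025 m).
It fails at once if a bystander on the bench is moved more than 25 mm or knocked over (distance of any of beaker, jar, dish, spatula, bottle, mug, wrench from where it was at the start of the episode above 0.025 m or angle between any of beaker, jar, dish, spatula, bottle, mug, wrench's own z axis and vertical above 0.5 rad).
It also fails if it takes over 54 s, if anything falls off the work surface, if the arm or the gripper's body presses on something with over 40 N, if the wrist force passes 120 N, or if a joint passes its speed limit or range.

## Robot

A 6-joint arm with a two-finger parallel gripper is mounted at the origin on the work surface. World frame = base frame: x ahead of the robot, y to its left, z up, the work surface at z = 0. Lengths are in m, angles in rad, forces in N, time in s.
With the tool pointing down it reaches from about 0.375 to 0.975 m from the base axis. Payload 3.8 kg.
Tool frame: the origin (TCP) lies where the fingers leave the gripper's body, on its centre line; the fingertips stand 73 mm ahead of it and the grasp point (between the pads) lies 54 mm ahead of it (nose_length is the distance from the TCP to the fingertips, in m); z points along the fingers, y is the line along which they close (so a half turn about z gives the same grasp; the last joint's range is limited). The gripper opens to 85 mm and grips with 20 to 120 N. Pads are 22 mm wide; open, the fingers measure 114 mm over their backs; the gripper's body (76 mm by 85 mm) begins 54 mm behind the grasp point. The pads swing forward as they close: fully open they stand 13 mm farther back than shut.
Start: joints at [1.109, 0.264, 1.604, -0, 1.274, -0.037], TCP at [0.278, 0.615, 0.304] pointing down, gripper open.
Joint ranges: [-2.63, 2.63], [-0.94, 2.18], [0.31, 2.57], [-1.31, 4.45], [0, 2.66], [-2.55, 2.55]. Speed limits (rad/s): [2.57, 2.57, 3.14, 3.14, 3.14, 3.14].

## Interface

Orientations are given as a rotation vector (axis times angle).
In Python, from workcell import read_state, read_camera, calibration, finish_job, look_for, cut_out, tip_of, nose_length gives the robot as it stands.
- The arm moves only by the tool step_arm, never from a script. Its argument "targets" is a list of rows, each a list of 3 entries, a list of its own where there are three numbers: the turn, a rotation vector about the tool's x, y, z in rad, then the shift along the tool's x, y, z in mm, then the finger opening in mm, from 0 to 85.4. In form: [[[ax, ay, az], [x, y, z], grip], ...]. A call has 1 to 5 rows; each row shifts and turns the commanded pose from where the row before left it, along the tool's axes as they then stand; what a row does not reach is not made up. A row lasts 1/12 s, in which the tool goes at most 41.7 mm and 7.16 degrees, less where a joint would pass 70% of its speed; a pose out of reach is approached as far as the arm can. A call with a gripper value outside its range is refused whole. The fingers move at their own pace and stop on an object; "grip_force" is the grip in N (left out, the last holds). Time passes only in rows, so rows that do not move let the fingers close. It gives the time, the measured TCP pose, the force, the opening and the grip force at its end, in the units of the state.
- read_state(): the state, without advancing time (a new reading comes with each control period).
- read_camera(name): name is "scene" or "top"; returns the picture (400x640x3 uint8, red, green, blue); there is no depth.
- calibration(name): a dict with "camera_matrix" (3x3 intrinsics, pixels), "R" (3x3) and "t" (3): a world point X has camera coordinates R X + t. Camera axes: x right, y down, z forward; pixel columns grow to the right and rows downward; lengths in m; the calibration is good to about 2 mm. A picture is of the moment at which its call begins. calibration takes no time and is no camera call.
- finish_job(): hands the job in; it is judged then, once.
Trained networks look in the newest picture that a camera, given by its name, has taken for a name from the list of things; names that differ only in an ending like _2 or _b are one class to them, and where a whole thing is asked for, a point or a joint stands for the part that bears it (a point fixed in the world has none). Each returns a list of dicts, best first, with "score" (0 to 1); they miss things now and then, are a little off and sometimes report something else, mostly with a low value. They report only what shows in the picture. A call takes as long as a camera call. They do not tell look-alikes from the thing itself.
- look_for(camera, query): "extent" ([left, top, right, bottom] in pixels, round what is visible of it).
- cut_out(camera, query): "region" (400x640 bool, what is visible of it) and "extent" ([left, top, right, bottom] in pixels, round what is visible of it).
- tip_of(camera, query): "at" ([row, column] in pixels: a listed point, or the origin of a listed thing).
The state is a dict: "time": time; "q": joint angles; "joint_vel": joint speeds; "joint_torque": joint torques, N m; "tool_pos": TCP position; "tcp_rot": TCP orientation; "wrist_force": force on the tool from outside, world axes, zero at the start; "torque": the same for the moment, N m; "width": opening from 0.0 (shut) to 1.0 (fully open); "grip_force": force on a finger pad.
Only numpy, scipy, OpenCV 4.12 (cv2) and the standard library are available. Lean on these libraries where they do the work, as an engineer would, in place of code of your own. Each camera call takes 0.05 s, during which the arm holds its last target. There are 200 camera calls.

## Working session

There is one attempt and no reset: what is moved stays moved. The work goes in short steps, Python scripts to look and compute and a tool call to move; the robot and the scene stay as the last step left them, time stands still between calls to the robot, and variables do not carry over. Pictures are saved under pics/ and viewed, at most 10 in all, crops included, and the job is handed in when it is done.

Besides the shell and the picture viewer there is one more tool, called after "Call:" as a command line: name --argument value ..., lists and objects as JSON in quotes. step_arm: Moves the arm, as the interface text tells. Its arguments: {"type":"object","properties":{"targets":{"type":"array","items":{"type":"array"}},"grip_force":{"type":"number"}},"required":["targets"]}

```bash
mkdir -p pics; cat > h.py <<'E'
import numpy as np,cv2
from scipy.spatial.transform import Rotation as R
from scipy.optimize import least_squares
from workcell import *
def proj(cam,X):
    c=calibration(cam);K=np.array(c["camera_matrix"]);P=np.array(X)@np.array(c["R"]).T+np.array(c["t"])
    p=P@K.T;return p[...,:2]/p[...,2:]
E
python3 - <<'E'
from h import *
for c in("scene","top"):
    im=read_camera(c);cv2.imwrite(f"pics/{c}0.png",im[...,::-1])
    for q in("lid_edge","lid_hinge","guard_edge","latch","hopper","pan"):
        print(c,q,[(round(d["score"],2),np.round(d["at"]).tolist()) for d in tip_of(c,q)[:2]])
    print([(round(d["score"],2),np.round(d["extent"]).tolist()) for d in look_for(c,"hopper")[:2]])
    k=calibration(c);print("cam pos",-np.array(k["R"]).T@np.array(k["t"]))
s=read_state();print({k:np.round(v,3).tolist() for k,v in s.items()},nose_length)
E
```

```text
scene lid_edge [(0.67, [185.0, 308.0]), (0.66, [202.0, 303.0])]
scene lid_hinge [(0.59, [224.0, 281.0])]
scene guard_edge [(0.76, [195.0, 303.0]), (0.28, [241.0, 374.0])]
scene latch [(0.9, [201.0, 305.0])]
scene hopper [(0.86, [246.0, 292.0])]
scene pan [(0.84, [253.0, 440.0]), (0.72, [246.0, 293.0])]
[(0.79, [251.0, 177.0, 332.0, 286.0])]
cam pos [1.35359401 0.25562925 1.39700191]
top lid_edge [(0.65, [191.0, 345.0]), (0.21, [176.0, 399.0])]
top lid_hinge [(0.71, [141.0, 354.0])]
top guard_edge [(0.94, [179.0, 347.0]), (0.48, [193.0, 344.0])]
top latch [(0.88, [179.0, 347.0]), (0.16, [173.0, 399.0])]
top hopper []
top pan [(0.85, [296.0, 247.0]), (0.7, [216.0, 215.0])]
[(0.68, [314.0, 137.0, 384.0, 200.0])]
cam pos [2.32380383e-01 9.98896502e-06 1.53047634e+00]
{'time': 0.8, 'q': [1.109, 0.264, 1.604, 0.0, 1.274, -0.037], 'joint_vel': [0.001, -0.0, -0.0, -0.001, 0.001, -0.002], 'joint_torque': [0.0, -51.497, -36.77, 0.0, 0.0, 0.0], 'tool_pos': [0.278, 0.615, 0.304], 'tcp_rot': [0.662, 3.071, 0.0], 'wrist_force': [0.212, 0.053, 0.388], 'torque': [0.004, 0.048, 0.017], 'grip_force': 0.0, 'width': 1.0} 0.0726
```

View pics/scene0.png

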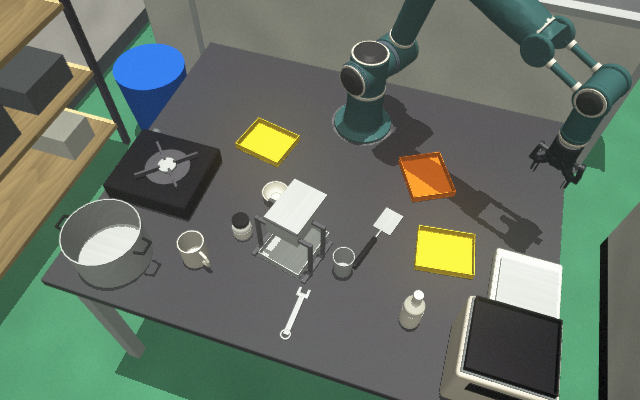

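View pics/top0.png

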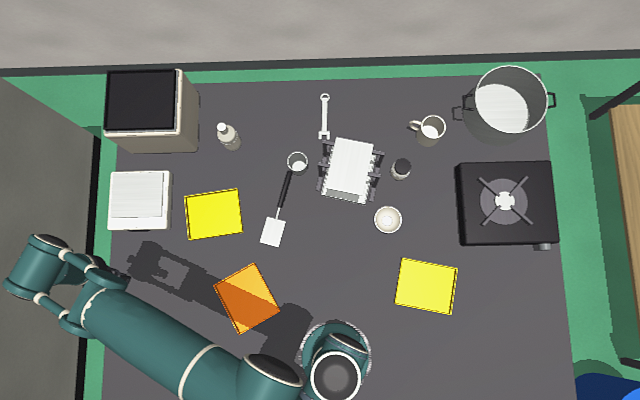

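```bash
cat >> h.py <<'E'
pts={"lid_edge":(-.115,0,.2),"lid_hinge":(.045,0,.2),"guard_edge":(-.08,0,.196),"latch":(-.068,0,.167),"hopper":(0,0,0)}
def world(p,X):
    X=np.array(X);c,s=np.cos(p[2]),np.sin(p[2])
    return np.stack([p[0]+c*X[...,0]-s*X[...,1],p[1]+s*X[...,0]+c*X[...,1],X[...,2]],-1)
def lidfit(p):   # lid corner points
    return world(p,[(-.115,.057,.204),(-.115,-.057,.204),(.045,-.057,.204),(.045,.057,.204)])
E
python3 - <<'E'
from h import *
obs=[("scene","lid_edge",(185,308)),("scene","lid_hinge",(224,281)),("scene","latch",(201,305)),("scene","hopper",(246,292)),
("top","lid_edge",(191,345)),("top","lid_hinge",(141,354))]
f=lambda p:np.concatenate([proj(c,world(p,pts[n]))-np.array(a)[::-1] for c,n,a in obs])
best=None
for th in np.arange(-3,3.1,.7):
    r=least_squares(f,[.55,-.1,th],loss="soft_l1")
    if best is None or r.cost<best.cost:best=r
print(best.x,best.cost,f(best.x).reshape(-1,2).round(1))
for c in("scene","top"):
    im=cv2.imread(f"pics/{c}0.png")
    q=proj(c,lidfit(best.x));cv2.polylines(im,[np.round(q*8).astype(int).reshape(-1,1,2)],True,(0,0,255),1,cv2.LINE_AA,3)
    m=q.mean(0).astype(int);cr=im[max(m[1]-75,0):m[1]+75,m[0]-100:m[0]+100];cv2.imwrite(f"pics/{c}1.png",cv2.resize(cr,None,fx=4,fy=4,interpolation=cv2.INTER_CUBIC));print(c,m)
E
```

```text
Traceback (most recent call last):
  File "h.py", line 6, in proj
    c=calibration(cam);K=np.array(c["camera_matrix"]);P=np.array(X)@np.array(c["R"]).T+np.array(c["t"])
ValueError: time passes only in moves, steps and waits
```

The scene view shows the stand at about (290,240), with its shut white lid at (297,205). In the top view the lid is at (350,170), with its front towards the robot. The dish is at (388,219), the spatula at (280,210), the beaker at (297,162) and the jar at (400,168). The yellow and orange trays are look-alikes, so I'll leave them alone. The only real pan is the one under the box.

```bash
sed -i 's/^def proj/import functools\n@functools.cache\ndef cal(c): return calibration(c)\ndef proj/; s/c=calibration(cam)/c=cal(cam)/' h.py
python3 - <<'E'
from h import *
obs=[("scene","lid_edge",(185,308)),("scene","lid_hinge",(224,281)),("scene","latch",(201,305)),("scene","hopper",(246,292)),
("top","lid_edge",(191,345)),("top","lid_hinge",(141,354))]
f=lambda p:np.concatenate([proj(c,world(p,pts[n]))-np.array(a)[::-1] for c,n,a in obs])
best=None
for th in np.arange(-3,3.1,.7):
    r=least_squares(f,[.55,-.1,th],loss="soft_l1")
    if best is None or r.cost<best.cost:best=r
print(best.x,best.cost,f(best.x).reshape(-1,2).round(1))
# refine on white lid mask in both views: IoU of quad
ms={}
for c in("scene","top"):
    read_camera(c);ms[c]=[(d["score"],d["region"],np.round(d["extent"])) for d in cut_out(c,"lid")][:1]
    print(c,[(s,e) for s,_,e in ms[c]])
    np.save(f"m_{c}.npy",ms[c][0][1]) if ms[c] else 0
canv=[]
for c in("scene","top"):
    im=cv2.imread(f"pics/{c}0.png")
    q=proj(c,lidfit(best.x));m=q.mean(0).astype(int)
    cr=im[m[1]-55:m[1]+55,m[0]-50:m[0]+50];cr=cv2.resize(cr,None,fx=4,fy=4,interpolation=cv2.INTER_CUBIC)
    qq=(q-m+[50,55])*4+1.5;cv2.polylines(cr,[np.round(qq).astype(int).reshape(-1,1,2)],True,(0,0,255),1)
    if ms[c]:
        cn=cv2.findContours(ms[c][0][1].astype(np.uint8),0,2)[0]
        for k in cn: cv2.polylines(cr,[((k-m+[50,55])*4+1).astype(int)],True,(0,255,0),1)
    canv.append(cr);print(c,m,q.round(1).tolist())
cv2.imwrite("pics/crop1.png",np.hstack(canv))
E
```

```text
[ 0.60645322 -0.06459253 -0.19475943] 7.1452608222044685 [[ 1.6 -0.2]
 [ 0.   0.2]
 [-3.3  1.5]
 [-0.3  2.1]
 [ 0.2  2.1]
 [-0.   0.8]]
scene [(0.95, array([265., 182., 327., 235.]))]
top []
scene [295 203] [[326.4, 191.7], [293.0, 176.4], [263.8, 215.0], [298.5, 232.1]]
top [349 167] [[326.2, 189.7], [364.4, 196.1], [372.8, 144.5], [335.3, 138.4]]
```

View pics/crop1.png

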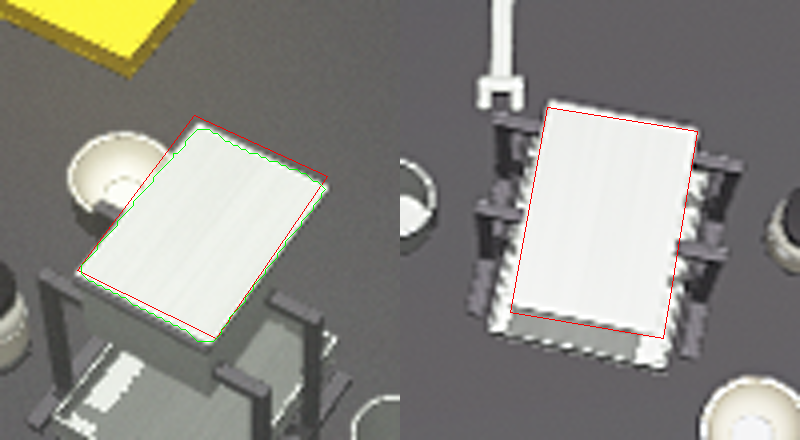

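The crop confirms that the fitted lid outline (red) lies on the white lid in both views, within about 2 px. I'll refit on the corners and then work out the approach.

```bash
cat > fit.py <<'E'
from h import *
o={"top":[(326.5,190),(364.5,196.5),(373.2,144),(336.5,137)],"scene":[(326.7,194.2),(295,179.7),(265,215.5),(298,233.5)]}
f=lambda p:np.concatenate([(proj(c,lidfit(p))-np.array(o[c])).ravel() for c in o])
r=least_squares(f,[.606,-.064,-.19],loss="soft_l1");print(r.x,f(r.x).round(1))
p=r.x
for n in pts: print(n,world(p,pts[n]).round(4))
for n,l in (("dish",.035),("spatula",.0),("jar",.085),("beaker",.085)):
    for d in tip_of("top",n)[:1]: 
        c=cal("top");ray=np.array(c["R"]).T@np.linalg.solve(np.array(c["camera_matrix"]),[d["at"][1],d["at"][0],1]);C=-np.array(c["R"]).T@np.array(c["t"])
        X=C-ray*C[2]/ray[2];h=np.linalg.inv([[np.cos(p[2]),-np.sin(p[2])],[np.sin(p[2]),np.cos(p[2])]])@(X[:2]-p[:2])
        print(n,X.round(3),"hopper frame",h.round(3))
E
python3 fit.py
```

```text
[ 0.60886383 -0.06438808 -0.21470793] [-1.1 -1.6 -1.1 -1.  -0.3  0.1 -0.9  0.3  0.  -1.3 -1.4 -2.6 -1.5 -0.2
 -0.2 -0.6]
lid_edge [ 0.4965 -0.0399  0.2   ]
lid_hinge [ 0.6528 -0.074   0.2   ]
guard_edge [ 0.5307 -0.0473  0.196 ]
latch [ 0.5424 -0.0499  0.167 ]
hopper [ 0.6089 -0.0644  0.    ]
spatula [0.487 0.181 0.   ] hopper frame [-0.171  0.214]
jar [ 0.599 -0.233  0.   ] hopper frame [ 0.026 -0.167]
beaker [0.631 0.106 0.   ] hopper frame [-0.015  0.172]
```

```bash
cat >> h.py <<'E'
P=np.array([.6089,-.0644,-.2147])
def tool(C,lean=48):
    """C: upper inner tip corner in hopper frame mm -> world TCP pos, R"""
    a=np.radians(lean);z=np.array([np.sin(a),0,-np.cos(a)]);x=np.array([-np.cos(a),0,-np.sin(a)])
    t=np.array([C[0],0 if len(C)<3 else C[2],C[1]])+11*x-72.6*z
    H=R.from_euler("z",P[2]);return world(P,t/1000),H*R.from_matrix(np.stack([x,[0,1,0],z],1))
def cur():
    s=read_state();return np.array(s["tool_pos"]),R.from_rotvec(s["tcp_rot"])
def plan(poses):
    p,r=cur()
    for q,(n) in poses:
        (tp,tr)=q;dr=(r.inv()*tr).as_rotvec();
        for i in range(n):
            r2=r*R.from_rotvec(dr/n);d=r.inv().apply((tp-p)/(n-i))*1000
            print([np.round(r.inv().__mul__(r2).as_rotvec(),3).tolist(),np.round(d,1).tolist(),0]);p=p+(tp-p)/(n-i);r=r2
def where():
    s=read_state();p,r=cur();t=(p-np.array([P[0],P[1],0]));h=R.from_euler("z",P[2]).inv()
    x,y,z=r.as_matrix().T;C=h.apply(t+72.6e-3*z-.011*x)*1000
    print("t",s["time"],"C(x,y,z)",C.round(1),"z",h.apply(z).round(3),"y",h.apply(y).round(3),"F",h.apply(s["wrist_force"]).round(1),"w",round(s["width"],2),"q",np.round(s["q"],2))
E
python3 - <<'E'
from h import *
a,r=tool((-160,215));print(a,r.as_rotvec());plan([((a,r),20)]);where()
E
```

```text
[ 0.39266851 -0.01724836  0.25540429] [ 0.2471098   2.29305854 -0.11002037]
[[-0.004, -0.042, -0.01], [-18.2, -26.4, 2.4], 0]
[[-0.004, -0.042, -0.01], [-17.9, -26.6, 3.1], 0]
[[-0.004, -0.042, -0.01], [-17.5, -26.8, 3.7], 0]
[[-0.004, -0.042, -0.01], [-17.0, -27.0, 4.3], 0]
[[-0.004, -0.042, -0.01], [-16.6, -27.2, 4.9], 0]
[[-0.004, -0.042, -0.01], [-16.1, -27.4, 5.4], 0]
[[-0.004, -0.042, -0.01], [-15.6, -27.6, 6.0], 0]
[[-0.004, -0.042, -0.01], [-15.0, -27.7, 6.5], 0]
[[-0.004, -0.042, -0.01], [-14.5, -27.9, 7.0], 0]
[[-0.004, -0.042, -0.01], [-13.9, -28.1, 7.4], 0]
[[-0.004, -0.042, -0.01], [-13.3, -28.3, 7.9], 0]
[[-0.004, -0.042, -0.01], [-12.7, -28.4, 8.3], 0]
[[-0.004, -0.042, -0.01], [-12.1, -28.6, 8.7], 0]
[[-0.004, -0.042, -0.01], [-11.4, -28.7, 9.1], 0]
[[-0.004, -0.042, -0.01], [-10.7, -28.9, 9.4], 0]
[[-0.004, -0.042, -0.01], [-10.0, -29.0, 9.7], 0]
[[-0.004, -0.042, -0.01], [-9.4, -29.2, 10.0], 0]
[[-0.004, -0.042, -0.01], [-8.6, -29.3, 10.2], 0]
[[-0.004, -0.042, -0.01], [-7.9, -29.4, 10.4], 0]
[[-0.004, -0.042, -0.01], [-7.2, -29.6, 10.6], 0]
t 1.2 C(x,y,z) [-457.1  591.   231.3] z [ 0. -0. -1.] y [ 0.209  0.978 -0.   ] F [-0.7 -0.8 -0.6] w 1.0 q [ 1.11  0.26  1.6  -0.    1.27 -0.04]
```

Call:
step_arm --targets '[[[-0.004,-0.042,-0.01],[-18,-26.5,2.5],0],[[-0.004,-0.042,-0.01],[-18,-26.5,3],0],[[-0.004,-0.042,-0.01],[-17.5,-27,3.5],0],[[-0.004,-0.042,-0.01],[-17,-27,4.5],0],[[-0.004,-0.042,-0.01],[-16.5,-27,5],0]]'

```text
time: 1.62
tool_pos: [0.3069, 0.4558, 0.2917]
tcp_rot: [0.544, 2.879, -0.036]
wrist_force: [-0.2, 0.0, 0.4]
width: 0.297
grip_force: 0.0
```

Call:
step_arm --targets '[[[-0.004,-0.042,-0.01],[-16,-27.5,5.5],0],[[-0.004,-0.042,-0.01],[-15.5,-27.5,6],0],[[-0.004,-0.042,-0.01],[-15,-27.5,6.5],0],[[-0.004,-0.042,-0.01],[-14.5,-28,7],0],[[-0.004,-0.042,-0.01],[-14,-28,7.5],0]]'

```text
time: 2.03
tool_pos: [0.3355, 0.2979, 0.28]
tcp_rot: [0.437, 2.684, -0.068]
wrist_force: [0.4, 0.3, 0.4]
width: 0.002
grip_force: 0.0
```

Call:
step_arm --targets '[[[-0.004,-0.042,-0.01],[-13.5,-28.5,8],0],[[-0.004,-0.042,-0.01],[-12.5,-28.5,8.5],0],[[-0.004,-0.042,-0.01],[-12,-28.5,8.5],0],[[-0.004,-0.042,-0.01],[-11.5,-28.5,9],0],[[-0.004,-0.042,-0.01],[-10.5,-29,9.5],0]]'

```text
time: 2.45
tool_pos: [0.3639, 0.14, 0.2687]
tcp_rot: [0.335, 2.487, -0.096]
wrist_force: [0.8, -0.1, 0.9]
width: -0.005
grip_force: 0.0
```

```bash
python3 - <<'E'
from h import *
where();print(nose_length);plan([(tool((-160,190)),8)])
E
```

```text
t 2.45 C(x,y,z) [-231.   145.4  216.8] z [ 0.593 -0.021 -0.805] y [0.05  0.999 0.01 ] F [0.8 0.  0.9] w -0.0 q [ 0.63 -0.52  2.46 -0.64  0.87 -0.34]
0.0726
[[-0.003, -0.025, -0.006], [-4.2, -18.1, 8.8], 0]
[[-0.003, -0.025, -0.006], [-3.9, -18.1, 8.9], 0]
[[-0.003, -0.025, -0.006], [-3.6, -18.2, 8.9], 0]
[[-0.003, -0.025, -0.006], [-3.2, -18.2, 8.9], 0]
[[-0.003, -0.025, -0.006], [-2.9, -18.3, 8.9], 0]
[[-0.003, -0.025, -0.006], [-2.6, -18.3, 8.9], 0]
[[-0.003, -0.025, -0.006], [-2.2, -18.4, 9.0], 0]
[[-0.003, -0.025, -0.006], [-1.9, -18.4, 8.9], 0]
```

Call:
step_arm --targets '[[[-0.003,-0.025,-0.006],[-6,-18,12],0],[[-0.003,-0.025,-0.006],[-6,-18,12],0],[[-0.003,-0.025,-0.006],[-5,-18,12],0],[[-0.003,-0.025,-0.006],[-5,-18,12],0]]'

```text
time: 2.78
tool_pos: [0.3917, 0.0589, 0.2447]
tcp_rot: [0.292, 2.394, -0.106]
wrist_force: [-14.9, 2.1, -35.3]
width: 0.003
grip_force: 0.0
```

```bash
python3 - <<'E'
from h import *
where();plan([(tool((-125,186)),4)])
E
```

```text
t 2.7833 C(x,y,z) [-181.7   72.9  198.1] z [ 0.669 -0.014 -0.743] y [0.026 1.    0.005] F [-15.   -1.1 -35.3] w 0.0 q [ 0.34 -0.59  2.57 -0.68  0.62 -0.54]
[[-0.004, -0.026, -0.006], [-7.1, -18.2, 12.4], 0]
[[-0.004, -0.026, -0.006], [-6.6, -18.3, 12.5], 0]
[[-0.004, -0.026, -0.006], [-6.2, -18.4, 12.6], 0]
[[-0.004, -0.026, -0.006], [-5.8, -18.5, 12.7], 0]
```

Call:
step_arm --targets '[[[0,0.02,0],[-7,0,7],0],[[0,0.02,0],[-7,0,7],0],[[0,0.02,0],[-7,0,7],0]]'

```text
time: 3.03
tool_pos: [0.421, 0.0521, 0.2428]
tcp_rot: [0.3, 2.454, -0.098]
wrist_force: [0.3, 0.1, -0.2]
width: -0.0
grip_force: 0.0
```

```bash
python3 - <<'E'
from h import *
where();print(cur()[0], read_state()["joint_torque"])
cv2.imwrite("pics/s2.png",read_camera("scene")[...,::-1])
E
```

```text
t 3.0333 C(x,y,z) [-154.6   72.6  192.8] z [ 0.622 -0.013 -0.783] y [0.027 1.    0.005] F [ 0.3  0.1 -0.2] w -0.0 q [ 0.25 -0.49  2.51 -0.56  0.59 -0.69]
[0.42097991 0.05209494 0.24276191] [  1.24938067 -13.07698935 -36.55074835  -1.91366918  -1.99525394
   0.59815714]
```

View pics/s2.png

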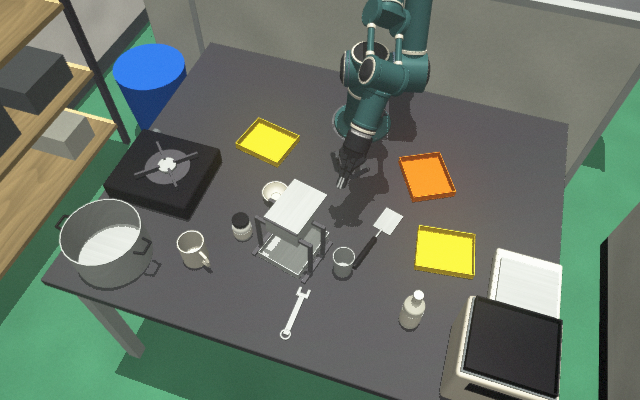

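The scene shows the closed fingers at (343,185) in front of the box, touching nothing. The earlier force came from the elbow at its limit. I'll use a 40° lean and stay farther out.

```bash
python3 - <<'E'
from h import *
plan([(tool((-135,186),40),5),(tool((-107,182),40),4)])
E
```

```text
[[-0.003, -0.005, -0.005], [-1.8, -14.8, 3.7], 0]
[[-0.003, -0.005, -0.005], [-1.8, -14.8, 3.7], 0]
[[-0.003, -0.005, -0.005], [-1.7, -14.8, 3.6], 0]
[[-0.003, -0.005, -0.005], [-1.6, -14.8, 3.6], 0]
[[-0.003, -0.005, -0.005], [-1.5, -14.8, 3.6], 0]
[[0.0, 0.0, 0.0], [-4.7, 0.0, 5.3], 0]
[[0.0, 0.0, 0.0], [-4.7, 0.0, 5.3], 0]
[[0.0, 0.0, 0.0], [-4.7, 0.0, 5.3], 0]
[[0.0, 0.0, 0.0], [-4.7, -0.0, 5.3], 0]
```

Call:
step_arm --targets '[[[-0.003,-0.005,-0.005],[-2,-15,4],0],[[-0.003,-0.005,-0.005],[-2,-15,3.5],0],[[-0.003,-0.005,-0.005],[-2,-15,3.5],0],[[-0.003,-0.005,-0.005],[-1.5,-14.5,3.5],0],[[-0.003,-0.005,-0.005],[-1.5,-14.5,3.5],0]]'

```text
time: 3.5
tool_pos: [0.4213, -0.0237, 0.2338]
tcp_rot: [0.257, 2.433, -0.094]
wrist_force: [-0.4, 0.7, -0.4]
width: 0.003
grip_force: 0.0
```

Call:
step_arm --targets '[[[0,0,0],[-5,0,5],0],[[0,0,0],[-5,0,5],0],[[0,0,0],[-5,0,5],0],[[0,0,0],[-4,0,5],0],[[0,0,0],[0,0,0],0]]'

```text
time: 3.92
tool_pos: [0.4499, -0.0285, 0.2309]
tcp_rot: [0.257, 2.434, -0.093]
wrist_force: [0.8, -0.7, -0.4]
width: 0.003
grip_force: 0.0
```

```bash
python3 - <<'E'
from h import *
where()
im=read_camera("scene")[125:275,225:425,::-1];t=read_camera("top")[95:245,250:450,::-1]
cv2.imwrite("pics/s3.png",np.hstack([cv2.resize(im,None,fx=2,fy=2),cv2.resize(t,None,fx=2,fy=2)])); where()
E
```

```text
t 3.9167 C(x,y,z) [-108.     1.5  182.3] z [ 0.642  0.003 -0.767] y [-0.005  1.     0.   ] F [ 0.9 -0.6 -0.4] w 0.0 q [-0.06 -0.44  2.51 -0.25  0.39 -1.22]
t 4.0167 C(x,y,z) [-109.1    1.3  181.6] z [ 0.641  0.003 -0.768] y [-0.004  1.    -0.   ] F [-0.7 -0.3 -0.6] w -0.0 q [-0.06 -0.45  2.52 -0.25  0.39 -1.22]
```

View pics/s3.png

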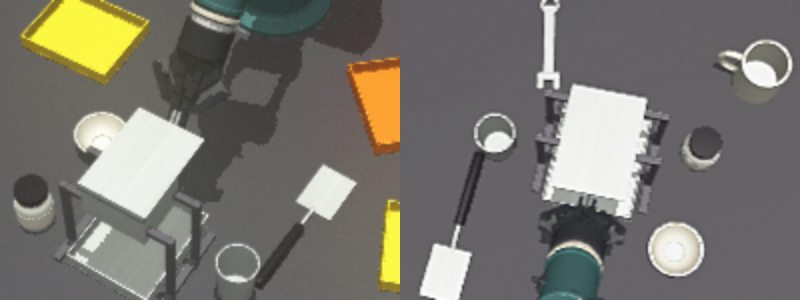

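The fingers lie under the lid's front edge: scene crop (180,115), top crop (588,205). The elbow is near its limit, so I'll fit a quick kinematic model to check the lift path first.

```bash
cat > kin.py <<'E'
from h import *
S=[([1.109,.264,1.604,0,1.274,-.037],[.278,.615,.304]),([.63,-.52,2.46,-.64,.87,-.34],[.3639,.14,.2687]),([.34,-.59,2.57,-.68,.62,-.54],[.3917,.0589,.2447]),([.25,-.49,2.51,-.56,.59,-.69],[.421,.0521,.2428]),([-.06,-.44,2.51,-.25,.39,-1.22],[.4499,-.0285,.2309])]
E=lambda a,x:R.from_euler(a,x)
def fk(k,q):
    a1,h,L1,a3,L2,d=k
    r1=E("z",q[0]);r2=r1*E("y",q[1]);r3=r2*E("y",q[2]);r6=r3*E("z",q[3])*E("y",q[4])*E("z",q[5])
    return r1.apply([a1,0,h])+r2.apply([0,0,L1])+r3.apply([a3,0,L2])+r6.apply([0,0,d]),r6
g=lambda k:np.concatenate([fk(k,q)[0]-p for q,p in S]+[(np.array(k)-[.0,.35,.4,0,.4,.2])*.01])
K=least_squares(g,[0,.35,.4,0,.4,.2]).x
off=None
def ik(p,r,q0):
    def f(q):
        a,b=fk(K,q);return np.r_[(a-p)*5,((b*O).inv()*r).as_rotvec()]
    s=least_squares(f,q0);return s.x,np.abs(s.fun).max()
O=R.identity()
_,r=cur();q=read_state()["q"];O=fk(K,q)[1].inv()*r
if __name__=="__main__":
    print(K.round(3),(g(K)[:-6]*1000).round(0));print("O",O.as_rotvec())
    for lean in (30,40,50):
        print(lean);q0=q
        for th in np.radians([0,10,20,30,45,60,75,90,105]):
            e=np.radians(90-lean);ax=np.array([np.cos(e),-np.sin(e)])
            C=np.array([45-160*np.cos(th),200+160*np.sin(th)])+20*ax if th<e else np.array([45-140*np.cos(th),200+140*np.sin(th)])
            s,err=ik(*tool(C,lean),q0);q0=s;print(np.degrees(th).round(),C.round(),s.round(2),round(err,3))
    print("latch",[ik(*tool((-56,163),l),q)[0].round(2).tolist() for l in (40,45,50)],[ik(*tool((-90,163),l),q)[0].round(2).tolist() for l in (40,45,50)])
E
python3 kin.py
```

```text
[ 0.085  0.097  0.484 -0.085  0.457  0.206] [ 22. -12.   2.  -1.   8.  -2.  -2.  -1.  -1.  -0.  -8.  -2.   1. -18.
   3.]
O [-4.93259093e-16  2.15800853e-16  1.57079633e+00]
30
0.0 [-105.  183.] [-0.03 -0.36  2.4  -0.17  0.59 -1.27] 0.0
10.0 [-103.  210.] [-0.03 -0.37  2.35 -0.15  0.65 -1.29] 0.0
20.0 [-95. 237.] [-0.03 -0.37  2.29 -0.14  0.71 -1.31] 0.0
30.0 [-84. 263.] [-0.04 -0.35  2.22 -0.13  0.76 -1.33] 0.0
45.0 [-58. 296.] [-0.05 -0.3   2.12 -0.11  0.81 -1.35] 0.0
60.0 [-25. 321.] [-0.06 -0.23  2.01 -0.1   0.85 -1.37] 0.0
75.0 [  9. 335.] [-0.07 -0.16  1.92 -0.09  0.86 -1.39] 0.0
90.0 [ 45. 340.] [-0.08 -0.09  1.85 -0.09  0.86 -1.4 ] 0.0
105.0 [ 81. 335.] [-0.09 -0.01  1.79 -0.08  0.85 -1.41] 0.0
40
0.0 [-102.  185.] [-0.01 -0.43  2.5  -0.35  0.4  -1.09] 0.0
10.0 [-100.  212.] [-0.01 -0.44  2.45 -0.3   0.46 -1.15] 0.0
20.0 [-92. 239.] [-0.01 -0.44  2.39 -0.26  0.52 -1.19] 0.0
30.0 [-81. 265.] [-0.02 -0.42  2.32 -0.23  0.56 -1.22] 0.0
45.0 [-55. 298.] [-0.03 -0.37  2.22 -0.2   0.61 -1.27] 0.0
60.0 [-25. 321.] [-0.05 -0.31  2.13 -0.18  0.64 -1.3 ] 0.0
75.0 [  9. 335.] [-0.06 -0.2
[... 240 characters left out ...]
5   2.55 -0.66  0.28 -0.79] 0.0
20.0 [-90. 242.] [ 0.01 -0.5   2.49 -0.54  0.33 -0.91] 0.0
30.0 [-78. 267.] [-0.   -0.48  2.43 -0.46  0.37 -1.  ] 0.0
45.0 [-54. 299.] [-0.02 -0.44  2.34 -0.39  0.41 -1.08] 0.0
60.0 [-25. 321.] [-0.03 -0.38  2.25 -0.34  0.42 -1.14] 0.0
75.0 [  9. 335.] [-0.05 -0.3   2.17 -0.31  0.42 -1.18] 0.0
90.0 [ 45. 340.] [-0.06 -0.23  2.11 -0.3   0.41 -1.2 ] 0.0
105.0 [ 81. 335.] [-0.07 -0.15  2.05 -0.29  0.38 -1.21] 0.0
latch [[-0.03, -0.29, 2.47, -0.41, 0.29, -1.04], [-0.02, -0.31, 2.53, -0.73, 0.2, -0.72], [-0.02, -0.33, 2.58, -1.41, 0.15, -0.04]] [[-0.02, -0.37, 2.52, -0.4, 0.33, -1.03], [-0.0, -0.4, 2.58, -0.67, 0.24, -0.77], [0.01, -0.42, 2.63, -1.19, 0.18, -0.24]]
```

```bash
python3 - <<'E'
from h import *
lean=40;e=np.radians(50);ax=np.array([np.cos(e),-np.sin(e)]);L=[]
for d in (5,15,25,35,45,56,67,78,89,98,106):
    th=np.radians(d)
    C=np.array([45-160*np.cos(th),200+160*np.sin(th)])+20*ax if th<e else np.array([45-140*np.cos(th),200+140*np.sin(th)])
    L.append((tool(C,lean),3))
plan(L)
E
```

```text
[[0.001, -0.001, 0.001], [-5.5, -0.4, -2.7], 0]
[[0.001, -0.001, 0.001], [-5.5, -0.3, -2.7], 0]
[[0.001, -0.001, 0.001], [-5.5, -0.3, -2.7], 0]
[[0.0, 0.0, 0.0], [-7.1, 0.0, -6.0], 0]
[[0.0, 0.0, 0.0], [-7.1, 0.0, -6.0], 0]
[[0.0, 0.0, 0.0], [-7.1, -0.0, -6.0], 0]
[[0.0, 0.0, 0.0], [-8.1, -0.0, -4.6], 0]
[[0.0, 0.0, 0.0], [-8.1, -0.0, -4.6], 0]
[[0.0, 0.0, 0.0], [-8.1, -0.0, -4.6], 0]
[[0.0, 0.0, 0.0], [-8.7, 0.0, -3.2], 0]
[[0.0, 0.0, 0.0], [-8.7, -0.0, -3.2], 0]
[[0.0, 0.0, 0.0], [-8.7, -0.0, -3.2], 0]
[[0.0, 0.0, 0.0], [-9.2, 0.0, -1.6], 0]
[[0.0, 0.0, 0.0], [-9.2, -0.0, -1.6], 0]
[[0.0, 0.0, 0.0], [-9.2, 0.0, -1.6], 0]
[[0.0, 0.0, 0.0], [-9.5, -0.0, 0.1], 0]
[[0.0, 0.0, 0.0], [-9.5, -0.0, 0.1], 0]
[[0.0, 0.0, 0.0], [-9.5, 0.0, 0.1], 0]
[[0.0, 0.0, 0.0], [-8.8, 0.0, 1.8], 0]
[[0.0, 0.0, 0.0], [-8.8, 0.0, 1.8], 0]
[[0.0, 0.0, 0.0], [-8.8, -0.0, 1.8], 0]
[[0.0, 0.0, 0.0], [-8.3, 0.0, 3.4], 0]
[[0.0, 0.0, 0.0], [-8.3, 0.0, 3.4], 0]
[[0.0, 0.0, 0.0], [-8.3, 0.0, 3.4], 0]
[[0.0, 0.0, 0.0], [-7.5, -0.0, 4.9], 0]
[[0.0, 0.0, 0.0], [-7.5, -0.0, 4.9], 0]
[[0.0, 0.0, 0.0], [-7.5, -0.0, 4.9], 0]
[[0.0, 0.0, 0.0], [-5.3, -0.0, 5.0], 0]
[[0.0, 0.0, 0.0], [-5.3, -0.0, 5.0], 0]
[[0.0, 0.0, 0.0], [-5.3, -0.0, 5.0], 0]
[[0.0, 0.0, 0.0], [-4.0, 0.0, 5.1], 0]
[[0.0, 0.0, 0.0], [-4.0, 0.0, 5.1], 0]
[[0.0, 0.0, 0.0], [-4.0, -0.0, 5.1], 0]
```

Call:
step_arm --targets '[[[0,0,0],[-5.5,-0.5,-2.5],0],[[0,0,0],[-5.5,-0.5,-2.5],0],[[0,0,0],[-5.5,0,-2.5],0],[[0,0,0],[-7,0,-6],0],[[0,0,0],[-7,0,-6],0]]'

```text
time: 4.43
tool_pos: [0.4557, -0.0318, 0.2615]
tcp_rot: [0.26, 2.444, -0.094]
wrist_force: [-9.6, 1.4, 0.3]
width: 0.001
grip_force: 3.7
```

Call:
step_arm --targets '[[[0,0,0],[-7,0,-6],0],[[0,0,0],[-8,0,-4.5],0],[[0,0,0],[-8,0,-4.5],0],[[0,0,0],[-8,0,-4.5],0],[[0,0,0],[-8.5,0,-3],0]]'

```text
time: 4.85
tool_pos: [0.4748, -0.0357, 0.3091]
tcp_rot: [0.258, 2.432, -0.094]
wrist_force: [-1.5, 0.1, -0.5]
width: 0.002
grip_force: 0.9
```

```bash
python3 - <<'E'
from h import *
where()
im=read_camera("scene")[100:250,200:400,::-1]
cv2.imwrite("pics/s4.png",cv2.resize(im,None,fx=3,fy=3));where()
E
```

```text
t 4.85 C(x,y,z) [-82.1  -0.4 260.5] z [ 0.642  0.002 -0.766] y [-0.003  1.     0.   ] F [-1.4 -0.2 -0.5] w 0.0 q [-0.08 -0.47  2.38 -0.16  0.55 -1.33]
t 4.9 C(x,y,z) [-8.010e+01 -2.000e-01  2.634e+02] z [ 0.646  0.003 -0.763] y [-0.004  1.     0.001] F [-0.1 -0.9  1.5] w 0.0 q [-0.08 -0.47  2.38 -0.16  0.55 -1.33]
```

View pics/s4.png

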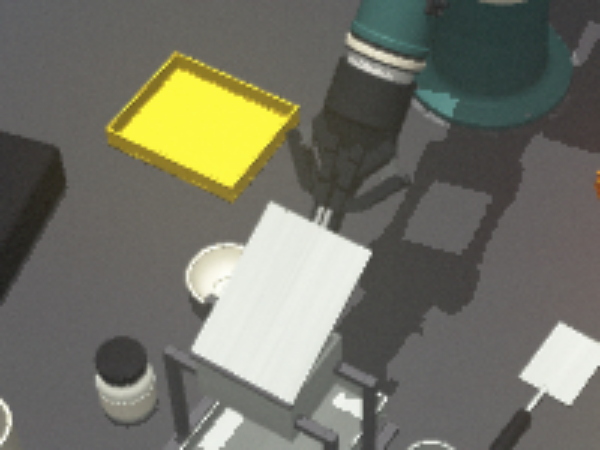

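The lid is lifting, with the finger under its front edge at (322,215) and low force. I'll carry on.

Call:
step_arm --targets '[[[0,0,0],[-8.5,0,-3],0],[[0,0,0],[-8.5,0,-3],0],[[0,0,0],[-9,0,-1.5],0],[[0,0,0],[-9,0,-1.5],0],[[0,0,0],[-9,0,-1.5],0]]'

```text
time: 5.32
tool_pos: [0.5017, -0.0416, 0.345]
tcp_rot: [0.258, 2.433, -0.094]
wrist_force: [-0.4, 0.2, -0.6]
width: 0.003
grip_force: 0.5
```

Call:
step_arm --targets '[[[0,0,0],[-9.5,0,0],0],[[0,0,0],[-9.5,0,0],0],[[0,0,0],[-9.5,0,0],0],[[0,0,0],[-9,0,2],0],[[0,0,0],[-9,0,2],0]]'

```text
time: 5.73
tool_pos: [0.5392, -0.0496, 0.3715]
tcp_rot: [0.258, 2.433, -0.094]
wrist_force: [-0.9, -0.3, 0.0]
width: -0.002
grip_force: 0.4
```

Call:
step_arm --targets '[[[0,0,0],[-8.5,0,2],0],[[0,0,0],[-8.5,0,3.5],0],[[0,0,0],[-8.5,0,3.5],0],[[0,0,0],[-8,0,3.5],0],[[0,0,0],[-7.5,0,5],0]]'

```text
time: 6.15
tool_pos: [0.581, -0.0585, 0.3842]
tcp_rot: [0.258, 2.433, -0.094]
wrist_force: [-1.1, 0.4, -1.0]
width: 0.001
grip_force: 0.1
```

```bash
python3 - <<'E'
from h import *
where()
im=read_camera("scene")[100:250,200:400,::-1]
cv2.imwrite("pics/s5.png",cv2.resize(im,None,fx=3,fy=3));where()
E
```

```text
t 6.15 C(x,y,z) [ 26.5  -0.  335.6] z [ 0.642  0.002 -0.767] y [-0.003  1.     0.   ] F [-1.1  0.2 -1. ] w 0.0 q [-0.11 -0.27  2.11 -0.11  0.61 -1.41]
t 6.2 C(x,y,z) [ 27.8  -0.  336. ] z [ 0.643  0.002 -0.766] y [-0.003  1.     0.   ] F [1.7 0.4 1. ] w 0.0 q [-0.11 -0.27  2.11 -0.11  0.61 -1.41]
```

View pics/s5.png

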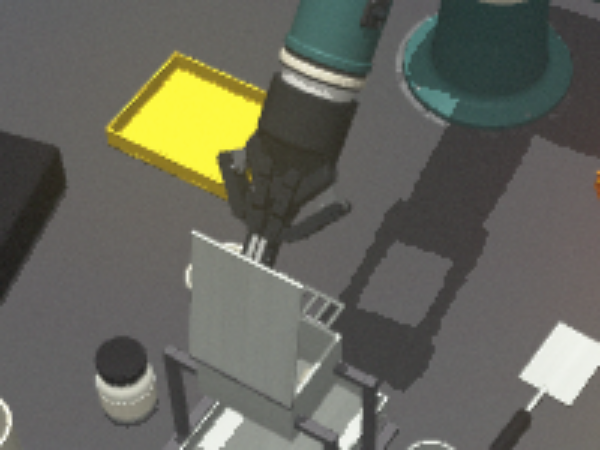

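The lid is nearly upright (crop x 190-300, y 235-405), with the finger behind it at (255,250). The wire guard is visible at (325,305). I'll push past balance.

Call:
step_arm --targets '[[[0,0,0],[-7,0,5],0],[[0,0,0],[-7,0,5],0],[[0,0,0],[-5,0,5],0],[[0,0,0],[-5,0,5],0],[[0,0,0],[-4,0,5],0]]'

```text
time: 6.62
tool_pos: [0.6174, -0.0664, 0.3824]
tcp_rot: [0.258, 2.433, -0.094]
wrist_force: [-0.2, 0.5, -0.6]
width: -0.005
grip_force: 0.0
```

Call:
step_arm --targets '[[[0,0,0],[-4,0,5],0],[[0,0,0],[-4,0,5],0],[[0,0,0],[-4,0,5],0],[[0,0,0],[-4,0,5],0],[[0,0,0],[-4,0,5],0]]'

```text
time: 7.03
tool_pos: [0.6479, -0.0729, 0.376]
tcp_rot: [0.258, 2.434, -0.094]
wrist_force: [0.4, 0.2, -0.4]
width: -0.001
grip_force: 0.0
```

```bash
python3 - <<'E'
from h import *
where()
plan([(tool((-40,330),40),8),(tool((-125,270),41),8),(tool((-125,160),42),10)])
E
```

```text
t 7.0333 C(x,y,z) [9.490e+01 2.000e-01 3.273e+02] z [ 0.642  0.002 -0.767] y [-0.003  1.    -0.   ] F [ 0.3  0.3 -0.4] w -0.0 q [-0.13 -0.12  2.   -0.1   0.57 -1.42]
[[0.0, -0.0, 0.0], [12.7, 0.1, -11.1], 0]
[[0.0, -0.0, 0.0], [12.7, 0.0, -11.1], 0]
[[0.0, -0.0, 0.0], [12.7, 0.0, -11.1], 0]
[[0.0, -0.0, 0.0], [12.7, 0.0, -11.1], 0]
[[0.0, -0.0, 0.0], [12.7, 0.0, -11.1], 0]
[[0.0, -0.0, 0.0], [12.7, 0.0, -11.1], 0]
[[0.0, -0.0, 0.0], [12.7, 0.0, -11.1], 0]
[[0.0, -0.0, 0.0], [12.7, 0.0, -11.1], 0]
[[0.0, -0.002, 0.0], [13.1, -0.0, -1.1], 0]
[[-0.0, -0.002, -0.0], [13.1, -0.0, -1.1], 0]
[[0.0, -0.002, -0.0], [13.1, -0.0, -1.1], 0]
[[0.0, -0.002, 0.0], [13.1, -0.0, -1.1], 0]
[[-0.0, -0.002, 0.0], [13.1, -0.0, -1.2], 0]
[[0.0, -0.002, 0.0], [13.1, -0.0, -1.2], 0]
[[0.0, -0.002, 0.0], [13.1, -0.0, -1.2], 0]
[[-0.0, -0.002, -0.0], [13.1, -0.0, -1.3], 0]
[[0.0, -0.002, 0.0], [7.3, 0.0, 8.3], 0]
[[-0.0, -0.002, 0.0], [7.4, 0.0, 8.3], 0]
[[0.0, -0.002, -0.0], [7.4, 0.0, 8.3], 0]
[[-0.0, -0.002, 0.0], [7.4, 0.0, 8.3], 0]
[[0.0, -0.002, -0.0], [7.4, 0.0, 8.3], 0]
[[0.0, -0.002, 0.0], [7.4, 0.0, 8.3], 0]
[[0.0, -0.002, -0.0], [7.4, 0.0, 8.2], 0]
[[-0.0, -0.002, -0.0], [7.4, 0.0, 8.2], 0]
[[0.0, -0.002, -0.0], [7.5, 0.0, 8.2], 0]
[[-0.0, -0.002, 0.0], [7.5, -0.0, 8.2], 0]
```

Call:
step_arm --targets '[[[0,0,0],[20,0,-18],0],[[0,0,0],[20,0,-18],0],[[0,0,0],[20,0,-18],0],[[0,0,0],[20,0,-18],0],[[0,0,0],[21,0,-16],0]]'

```text
time: 7.45
tool_pos: [0.5157, -0.0446, 0.3792]
tcp_rot: [0.258, 2.433, -0.094]
wrist_force: [-0.4, 0.5, 0.4]
width: 0.001
grip_force: 0.0
```

Call:
step_arm --targets '[[[0,0,0],[20,0,-3],0],[[0,0,0],[20,0,-3],0],[[0,0,0],[20,0,-3],0],[[0,0,0],[20,0,0],0],[[0,0,0],[0,0,0],0]]'

```text
time: 7.87
tool_pos: [0.4477, -0.0301, 0.3304]
tcp_rot: [0.258, 2.439, -0.094]
wrist_force: [0.5, -0.1, -0.6]
width: -0.002
grip_force: 0.0
```

```bash
python3 - <<'E'
from h import *
where()
im=read_camera("scene")[100:250,200:400,::-1];t=read_camera("top")[95:245,250:450,::-1]
cv2.imwrite("pics/s6.png",np.hstack([cv2.resize(a,None,fx=2,fy=2) for a in(im,t)])); 
for c in("scene","top"):
  for n in("guard_edge","latch","lid_hinge"):
    print(c,n,[(round(d["score"],2),np.round(d["at"],1).tolist()) for d in tip_of(c,n)[:1]],proj(c,world(P,pts[n])).round(1)[::-1])
plan([(tool((-107,215),40),4),(tool((-107,163),40),6)])
E
```

```text
t 7.8667 C(x,y,z) [-110.1   -0.7  281.5] z [ 0.637  0.002 -0.771] y [-0.003  1.    -0.001] F [ 0.5 -0.  -0.6] w -0.0 q [-0.07 -0.56  2.38 -0.16  0.64 -1.33]
scene guard_edge [(0.74, [195.9, 303.3])] [194.7 303.9]
scene latch [(0.83, [203.1, 303.7])] [203.3 301.9]
scene lid_hinge [(0.93, [225.8, 282.1])] [224.8 280.5]
top guard_edge [(0.69, [180.6, 346.1])] [181.1 346.5]
top latch [(0.81, [179.1, 346.8])] [179.4 346.9]
top lid_hinge [(0.7, [143.8, 353.2])] [141.1 354.2]
[[0.001, -0.0, 0.001], [11.8, 0.2, 13.6], 0]
[[0.001, -0.0, 0.001], [11.8, 0.2, 13.6], 0]
[[0.001, -0.0, 0.001], [11.8, 0.2, 13.6], 0]
[[0.001, -0.0, 0.001], [11.8, 0.2, 13.6], 0]
[[0.0, 0.0, 0.0], [5.6, -0.0, 6.6], 0]
[[0.0, 0.0, 0.0], [5.6, -0.0, 6.6], 0]
[[0.0, 0.0, 0.0], [5.6, -0.0, 6.6], 0]
[[0.0, 0.0, 0.0], [5.6, -0.0, 6.6], 0]
[[0.0, 0.0, 0.0], [5.6, -0.0, 6.6], 0]
[[0.0, 0.0, 0.0], [5.6, -0.0, 6.6], 0]
```

View pics/s6.png

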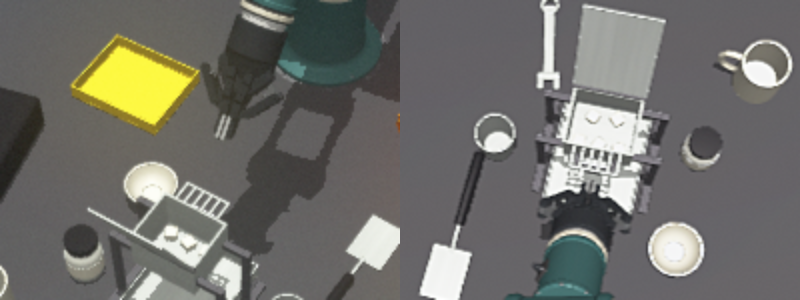

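The lid leans back on its stop (top crop (620,50)) and the weights are in the box at (180,240) in the scene crop. The networks' points agree with my pose within 1-3 px. Next I'll go down in front of the guard.

Call:
step_arm --targets '[[[0,0,0],[11.5,0,14],0],[[0,0,0],[11.5,0,14],0],[[0,0,0],[11.5,0,14],0],[[0,0,0],[11.5,0,14],0],[[0,0,0],[0,0,0],0]]'

```text
time: 8.68
tool_pos: [0.4493, -0.0308, 0.2571]
tcp_rot: [0.259, 2.442, -0.095]
wrist_force: [-0.8, -0.6, -2.1]
width: 0.0
grip_force: 0.0
```

```bash
python3 - <<'E'
from h import *
where()
plan([(tool((-100,160),40),5),(tool((-82,160),42.5),4)])
from kin import ik
for C,l in(((-100,160),40),((-82,160),42.5),((-60,160),42.5),((-60,160),45)): print(C,l,ik(*tool(C,l),read_state()["q"])[0].round(2))
print("now",ik(*cur(),read_state()["q"])[0].round(2))
E
```

```text
t 8.6833 C(x,y,z) [-108.5   -1.   208.1] z [ 0.635  0.001 -0.772] y [-0.003  1.    -0.001] F [-0.7 -0.8 -2.1] w 0.0 q [-0.07 -0.48  2.48 -0.21  0.47 -1.27]
[[0.0, -0.002, 0.001], [4.9, 0.2, 8.5], 0]
[[0.0, -0.002, 0.001], [5.0, 0.2, 8.5], 0]
[[0.0, -0.002, 0.001], [5.0, 0.2, 8.5], 0]
[[0.0, -0.002, 0.001], [5.0, 0.2, 8.5], 0]
[[0.0, -0.002, 0.001], [5.0, 0.2, 8.5], 0]
[[0.0, -0.011, 0.0], [-2.7, 0.0, 3.0], 0]
[[0.0, -0.011, 0.0], [-2.6, 0.0, 3.1], 0]
[[0.0, -0.011, -0.0], [-2.6, -0.0, 3.1], 0]
[[-0.0, -0.011, -0.0], [-2.6, -0.0, 3.1], 0]
(-100, 160) 40 [-0.01 -0.4   2.54 -0.41  0.33 -1.02]
(-82, 160) 42.5 [-0.02 -0.36  2.54 -0.54  0.27 -0.9 ]
(-60, 160) 42.5 [-0.03 -0.31  2.51 -0.55  0.24 -0.89]
(-60, 160) 45 [-0.02 -0.32  2.54 -0.75  0.2  -0.69]
now [-0.01 -0.46  2.46 -0.29  0.47 -1.16]
```

```bash
python3 - <<'E'
from h import *
plan([(tool((-95,160),38),5),(tool((-80,160),42),5)])
E
```

```text
[[0.0, 0.005, 0.001], [3.7, 0.2, 9.1], 0]
[[0.0, 0.005, 0.001], [3.6, 0.2, 9.1], 0]
[[0.0, 0.005, 0.001], [3.6, 0.2, 9.1], 0]
[[0.0, 0.005, 0.001], [3.5, 0.2, 9.1], 0]
[[0.0, 0.005, 0.001], [3.5, 0.2, 9.2], 0]
[[-0.0, -0.014, 0.0], [-1.4, -0.0, 2.0], 0]
[[-0.0, -0.014, 0.0], [-1.3, -0.0, 2.1], 0]
[[0.0, -0.014, 0.0], [-1.3, 0.0, 2.1], 0]
[[0.0, -0.014, 0.0], [-1.3, -0.0, 2.1], 0]
[[0.0, -0.014, -0.0], [-1.2, -0.0, 2.1], 0]
```

Call:
step_arm --targets '[[[0,0.005,0.001],[3.5,0.2,9],0],[[0,0.005,0.001],[3.5,0.2,9],0],[[0,0.005,0.001],[3.5,0.2,9],0],[[0,0.005,0.001],[3.5,0.2,9],0],[[0,0.005,0.001],[3.5,0.2,9],0]]'

```text
time: 9.1
tool_pos: [0.467, -0.033, 0.2157]
tcp_rot: [0.267, 2.457, -0.089]
wrist_force: [-0.9, 0.2, -0.0]
width: -0.0
grip_force: 0.0
```

Call:
step_arm --targets '[[[0,-0.014,0],[-1.5,0,2],0],[[0,-0.014,0],[-1.5,0,2],0],[[0,-0.014,0],[-1.5,0,2],0],[[0,-0.014,0],[-1,0,2],0],[[0,-0.014,0],[-1,0,2],0]]'

```text
time: 9.52
tool_pos: [0.4779, -0.0353, 0.213]
tcp_rot: [0.259, 2.386, -0.096]
wrist_force: [0.6, 0.0, 1.0]
width: -0.002
grip_force: 0.0
```

```bash
python3 - <<'E'
from h import *
where()
t=read_camera("top")
plan([(tool((-70,160),42),5)])
E
```

```text
t 9.5167 C(x,y,z) [-77.    0.7 167. ] z [ 0.677  0.002 -0.736] y [0.    1.    0.003] F [0.6 0.2 1. ] w -0.0 q [-0.07 -0.35  2.51 -0.38  0.26 -1.09]
[[0.0, 0.002, -0.001], [-0.3, -0.1, 1.9], 0]
[[0.0, 0.002, -0.001], [-0.3, -0.1, 1.9], 0]
[[0.0, 0.002, -0.001], [-0.3, -0.1, 1.9], 0]
[[0.0, 0.002, -0.001], [-0.3, -0.1, 1.9], 0]
[[0.0, 0.002, -0.001], [-0.4, -0.1, 1.9], 0]
```

Call:
step_arm --targets '[[[0,0,0],[1.7,0,1.9],0],[[0,0,0],[1.7,0,1.9],0],[[0,0,0],[-1.5,0,1.4],0],[[0,0,0],[-1.5,0,1.4],0],[[0,0,0],[0,0,0],0]]'

```text
time: 9.98
tool_pos: [0.482, -0.0362, 0.2078]
tcp_rot: [0.259, 2.387, -0.096]
wrist_force: [1.2, -0.6, -0.1]
width: -0.004
grip_force: 0.0
```

```bash
echo 'from h import *
where()'>w.py; python3 w.py
```

```text
t 9.9833 C(x,y,z) [-72.8   0.6 161.8] z [ 0.676  0.002 -0.737] y [0.001 1.    0.003] F [ 1.3 -0.3 -0.1] w -0.0 q [-0.07 -0.32  2.51 -0.4   0.24 -1.07]
```

Call:
step_arm --targets '[[[0,0,0],[-1,0,0.9],0],[[0,0,0],[-1,0,0.9],0],[[0,0,0],[-1,0,0.9],0],[[0,0,0],[0,0,0],0]]'

```text
time: 10.32
tool_pos: [0.4858, -0.0371, 0.2077]
tcp_rot: [0.26, 2.388, -0.097]
wrist_force: [0.2, 0.2, -0.1]
width: 0.001
grip_force: 0.0
```

```bash
python3 w.py
```

```text
t 10.3167 C(x,y,z) [-68.9   0.5 161.7] z [ 0.676  0.002 -0.737] y [0.001 1.    0.003] F [ 0.2  0.3 -0.1] w 0.0 q [-0.08 -0.31  2.5  -0.4   0.24 -1.07]
```

Call:
step_arm --targets '[[[0,0,0],[-1,0,0.9],0],[[0,0,0],[-1,0,0.9],0],[[0,0,0],[0,0,0],0]]'

```text
time: 10.57
tool_pos: [0.4883, -0.0377, 0.2076]
tcp_rot: [0.26, 2.388, -0.097]
wrist_force: [-1.3, -0.1, 0.1]
width: 0.002
grip_force: 0.0
```

Call:
step_arm --targets '[[[0,0,0],[-1,0,0.9],0],[[0,0,0],[0,0,0],0]]'

```text
time: 10.73
tool_pos: [0.4895, -0.0379, 0.2076]
tcp_rot: [0.26, 2.388, -0.097]
wrist_force: [-0.8, 0.2, -0.8]
width: 0.003
grip_force: 0.0
```

```bash
python3 w.py
```

```text
t 10.7333 C(x,y,z) [-65.1   0.6 161.5] z [ 0.676  0.002 -0.737] y [0.001 1.    0.003] F [-0.8  0.1 -0.8] w 0.0 q [-0.08 -0.3   2.49 -0.41  0.23 -1.07]
```

Call:
step_arm --targets '[[[0,0,0],[-1,0,0.9],0],[[0,0,0],[0,0,0],0]]'

```text
time: 10.9
tool_pos: [0.4908, -0.0382, 0.2076]
tcp_rot: [0.26, 2.388, -0.097]
wrist_force: [0.0, -0.4, -0.2]
width: 0.002
grip_force: 0.0
```

Call:
step_arm --targets '[[[0,0,0],[-1,0,0.9],0],[[0,0,0],[0,0,0],0]]'

```text
time: 11.07
tool_pos: [0.4922, -0.0385, 0.2076]
tcp_rot: [0.26, 2.388, -0.097]
wrist_force: [-0.0, -0.2, 0.3]
width: -0.002
grip_force: 0.0
```

Call:
step_arm --targets '[[[0,0,0],[-1,0,0.9],0],[[0,0,0],[0,0,0],0]]'

```text
time: 11.23
tool_pos: [0.4931, -0.0388, 0.2074]
tcp_rot: [0.26, 2.389, -0.097]
wrist_force: [-6.4, 2.3, 5.6]
width: 0.001
grip_force: 3.5
```

```bash
python3 w.py
```

```text
t 11.2333 C(x,y,z) [-61.5   0.5 161.3] z [ 0.675  0.002 -0.738] y [0.001 1.    0.003] F [-6.7  0.9  5.6] w 0.0 q [-0.08 -0.29  2.49 -0.41  0.23 -1.07]
```

Call:
step_arm --targets '[[[0,0,0],[-0.7,0,0.7],0],[[0,0,0],[0,0,0],0]]'

```text
time: 11.4
tool_pos: [0.494, -0.0389, 0.2075]
tcp_rot: [0.26, 2.389, -0.097]
wrist_force: [-7.6, 2.1, 6.3]
width: 0.0
grip_force: 4.2
```

```bash
python3 w.py;python3 - <<'E'
from h import *
im=read_camera("scene")[165:265,240:373,::-1]
cv2.imwrite("pics/s7.png",cv2.resize(im,None,fx=6,fy=6,interpolation=cv2.INTER_CUBIC))
E
```

```text
t 11.4 C(x,y,z) [-60.6   0.5 161.4] z [ 0.675  0.002 -0.738] y [0.001 1.    0.003] F [-7.9  0.5  6.3] w 0.0 q [-0.08 -0.29  2.49 -0.41  0.23 -1.07]
```

View pics/s7.png

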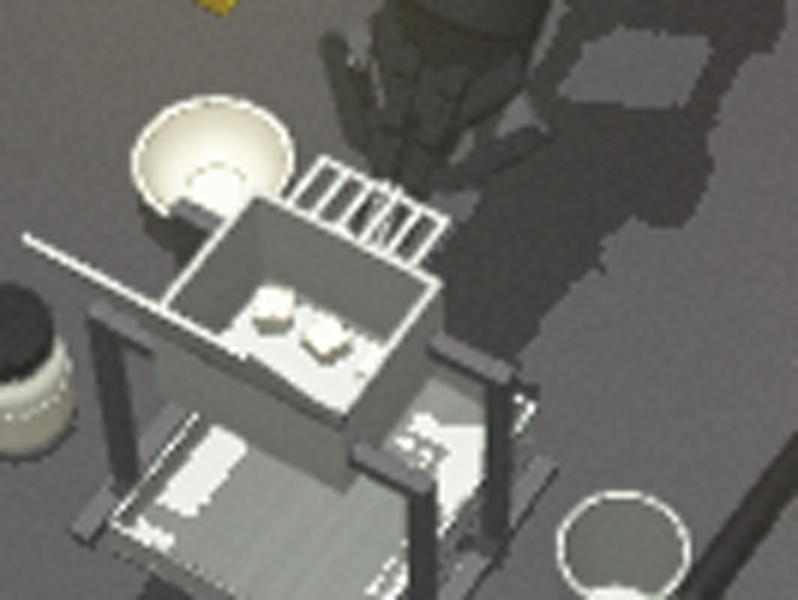

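The fingertips are under the guard at crop (378,225), pressing the paddle. The lid is open and the floor is still shut, with weights at (272,308) and (325,335). I'll press on in small steps and check after each.

```bash
cat > c.py <<'E'
from h import *
where()
im=read_camera("scene")[205:235,272:312].astype(float)
import os
if not os.path.exists("ref.npy"): np.save("ref.npy",im)
print("diff",np.abs(im-np.load("ref.npy")).mean().round(1))
E
python3 c.py; python3 c.py
```

```text
t 11.45 C(x,y,z) [-60.6   0.5 161.4] z [ 0.675  0.002 -0.738] y [0.001 1.    0.003] F [-7.1  1.   4.8] w -0.0 q [-0.08 -0.29  2.49 -0.41  0.23 -1.07]
diff 0.0
t 11.5 C(x,y,z) [-60.6   0.5 161.3] z [ 0.675  0.002 -0.738] y [0.001 1.    0.003] F [-7.9  0.6  5.7] w -0.0 q [-0.08 -0.29  2.49 -0.41  0.23 -1.07]
diff 1.5
```

Call:
step_arm --targets '[[[0,0,0],[-0.7,0,0.7],0],[[0,0,0],[0,0,0],0]]'

```text
time: 11.72
tool_pos: [0.4948, -0.0392, 0.2074]
tcp_rot: [0.26, 2.389, -0.097]
wrist_force: [-9.0, 2.8, 6.6]
width: 0.001
grip_force: 4.9
```

Call:
step_arm --targets '[[[0,0,0],[-0.7,0,0.7],0],[[0,0,0],[0,0,0],0]]'

```text
time: 11.88
tool_pos: [0.4958, -0.0394, 0.2074]
tcp_rot: [0.26, 2.389, -0.097]
wrist_force: [-9.4, 2.3, 6.8]
width: -0.002
grip_force: 5.4
```

```bash
python3 c.py
```

```text
t 11.8833 C(x,y,z) [-58.7   0.4 161.3] z [ 0.675  0.002 -0.738] y [0.001 1.    0.003] F [-9.7  0.2  6.8] w -0.0 q [-0.08 -0.29  2.48 -0.41  0.23 -1.07]
diff 2.7
```

Call:
step_arm --targets '[[[0,0,0],[-0.7,0,0.7],0],[[0,0,0],[0,0,0],0]]'

```text
time: 12.1
tool_pos: [0.4967, -0.0396, 0.2073]
tcp_rot: [0.26, 2.389, -0.097]
wrist_force: [-10.4, 3.0, 6.8]
width: -0.003
grip_force: 5.8
```

Call:
step_arm --targets '[[[0,0,0],[-0.7,0,0.7],0],[[0,0,0],[0,0,0],0]]'

```text
time: 12.27
tool_pos: [0.4976, -0.0398, 0.2072]
tcp_rot: [0.26, 2.389, -0.097]
wrist_force: [-10.7, 2.2, 8.1]
width: 0.0
grip_force: 6.2
```

```bash
python3 c.py
```

```text
t 12.2667 C(x,y,z) [-56.9   0.4 161. ] z [ 0.675  0.001 -0.738] y [0.001 1.    0.003] F [-11.   -0.1   8.1] w 0.0 q [-0.08 -0.28  2.48 -0.41  0.23 -1.07]
diff 3.6
```

Call:
step_arm --targets '[[[0,0,0],[-0.7,0,0.7],0],[[0,0,0],[0,0,0],0]]'

```text
time: 12.48
tool_pos: [0.4984, -0.04, 0.207]
tcp_rot: [0.26, 2.389, -0.097]
wrist_force: [-11.0, 2.6, 7.2]
width: -0.002
grip_force: 6.6
```

Call:
step_arm --targets '[[[0,0,0],[-0.7,0,0.7],0],[[0,0,0],[0,0,0],0]]'

```text
time: 12.65
tool_pos: [0.4992, -0.0402, 0.2068]
tcp_rot: [0.26, 2.39, -0.097]
wrist_force: [-11.6, 3.3, 8.7]
width: 0.0
grip_force: 6.9
```

```bash
python3 c.py
```

```text
t 12.65 C(x,y,z) [-55.2   0.4 160.6] z [ 0.674  0.001 -0.738] y [0.001 1.    0.003] F [-12.    0.7   8.7] w 0.0 q [-0.08 -0.28  2.48 -0.41  0.22 -1.07]
diff 4.9
```

Call:
step_arm --targets '[[[0,0,0],[-0.7,0,0.6],0],[[0,0,0],[0,0,0],0]]'

```text
time: 12.87
tool_pos: [0.4999, -0.0404, 0.2066]
tcp_rot: [0.26, 2.39, -0.097]
wrist_force: [-12.3, 3.0, 7.7]
width: 0.0
grip_force: 7.6
```

```bash
python3 c.py
```

```text
t 12.8667 C(x,y,z) [-54.5   0.3 160.4] z [ 0.674  0.001 -0.739] y [0.001 1.    0.003] F [-12.6   0.3   7.7] w 0.0 q [-0.08 -0.27  2.48 -0.41  0.22 -1.07]
diff 17.8
```

Call:
step_arm --targets '[[[0,0,0],[-0.7,0,0.6],0],[[0,0,0],[0,0,0],0]]'

```text
time: 13.08
tool_pos: [0.5006, -0.0405, 0.2064]
tcp_rot: [0.26, 2.391, -0.097]
wrist_force: [-12.4, 3.6, 8.7]
width: -0.004
grip_force: 7.9
```

```bash
python3 c.py
```

```text
t 13.0833 C(x,y,z) [-53.8   0.4 160.2] z [ 0.674  0.001 -0.739] y [0.001 1.    0.003] F [-12.9   0.9   8.7] w -0.0 q [-0.08 -0.27  2.47 -0.41  0.22 -1.07]
diff 17.8
```

The image changed sharply, so the floor has dropped. I'll back out the way I came.

Call:
step_arm --targets '[[[0,0,0],[3,0,-2.7],0],[[0,0,0],[4,0,-3.5],0],[[0,0,0],[4,0,-3.5],0],[[0,0,0],[4,0,-3.5],0],[[0,0,0],[3.5,0,-3],0]]'

```text
time: 13.55
tool_pos: [0.4774, -0.0353, 0.2067]
tcp_rot: [0.26, 2.388, -0.097]
wrist_force: [0.6, -0.4, 1.0]
width: 0.001
grip_force: 0.0
```

Call:
step_arm --targets '[[[0,0.014,0],[1,0,-2],0],[[0,0.014,0],[1,0,-2],0],[[0,0.014,0],[1.5,0,-2],0],[[0,0.014,0],[1.5,0,-2],0],[[0,0.014,0],[1.5,0,-2],0]]'

```text
time: 13.97
tool_pos: [0.4663, -0.0329, 0.2101]
tcp_rot: [0.267, 2.459, -0.089]
wrist_force: [0.1, 0.0, 0.1]
width: -0.001
grip_force: 0.0
```

```bash
python3 - <<'E'
from h import *
where();plan([(tool((-112,215),38),5),(tool((-112,280),38),5)])
im=read_camera("scene")[165:265,240:373,::-1]
cv2.imwrite("pics/s8.png",cv2.resize(im,None,fx=6,fy=6,interpolation=cv2.INTER_CUBIC))
E
```

```text
t 13.9667 C(x,y,z) [-92.3   0.6 160. ] z [ 0.622  0.002 -0.783] y [0.001 1.    0.003] F [0.1 0.1 0.1] w -0.0 q [-0.07 -0.36  2.5  -0.25  0.35 -1.22]
[[0.0, 0.001, -0.0], [-3.9, -0.1, -11.1], 0]
[[0.0, 0.001, -0.0], [-3.8, -0.1, -11.1], 0]
[[0.0, 0.001, -0.0], [-3.8, -0.1, -11.1], 0]
[[0.0, 0.001, -0.0], [-3.8, -0.1, -11.1], 0]
[[0.0, 0.001, -0.0], [-3.8, -0.1, -11.1], 0]
[[-0.0, 0.0, 0.0], [-8.0, 0.0, -10.2], 0]
[[-0.0, 0.0, 0.0], [-8.0, 0.0, -10.2], 0]
[[-0.0, 0.0, 0.0], [-8.0, 0.0, -10.2], 0]
[[-0.0, 0.0, 0.0], [-8.0, 0.0, -10.2], 0]
[[-0.0, 0.0, 0.0], [-8.0, 0.0, -10.2], 0]
```

View pics/s8.png

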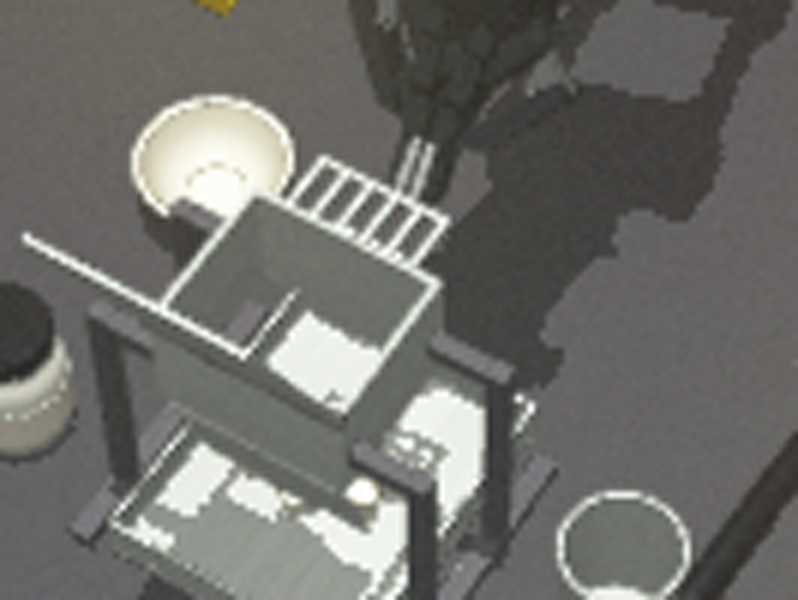

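The box is empty and its floor is open. A weight is visible in the pan at (362,490), and the lid is still leaning back. The fingers are clear at (415,170). I'll move farther away and do a last check.

Call:
step_arm --targets '[[[0,0,0],[-2,0,-11],0],[[0,0,0],[-3,0,-11],0],[[0,0,0],[-4,0,-11],0],[[0,0,0],[-4,0,-11],0],[[0,0,0],[-4,0,-11],0]]'

```text
time: 14.43
tool_pos: [0.4458, -0.0286, 0.264]
tcp_rot: [0.267, 2.458, -0.089]
wrist_force: [0.5, -0.2, -0.2]
width: 0.001
grip_force: 0.0
```

Call:
step_arm --targets '[[[0,0,0],[-8,0,-10],0],[[0,0,0],[-8,0,-10],0],[[0,0,0],[-8,0,-10],0],[[0,0,0],[0,0,0],0],[[0,0,0],[0,0,0],0]]'

```text
time: 14.85
tool_pos: [0.4466, -0.0288, 0.303]
tcp_rot: [0.267, 2.456, -0.089]
wrist_force: [0.1, -0.2, -0.1]
width: 0.0
grip_force: 0.0
```

```bash
python3 - <<'E'
from h import *
where()
for c in("scene","top"):
    read_camera(c)
    print(c,[(round(d["score"],2),np.round(d["at"]).tolist()) for d in tip_of(c,"weight0")[:7]])
    print("pan rect",proj(c,world(P,[(-.09,.075,.02),(-.09,-.075,.02),(.09,-.075,.02),(.09,.075,.02)])).round().tolist())
E
```

```text
t 14.85 C(x,y,z) [-112.3    0.3  253.1] z [ 0.624  0.002 -0.782] y [0.001 1.    0.003] F [ 0.1 -0.2 -0.1] w 0.0 q [-0.06 -0.53  2.42 -0.16  0.6  -1.31]
scene [(0.47, [248.0, 298.0])]
pan rect [[326.0, 235.0], [287.0, 215.0], [255.0, 256.0], [296.0, 279.0]]
top []
pan rect [[322.0, 191.0], [366.0, 200.0], [376.0, 149.0], [333.0, 141.0]]
```

```bash
python3 -c "
from workcell import *
print(finish_job())"
```

```text
the job is handed in; nothing more can be done
None
```

I handed the job in with the lid leaning back on its stop, the floor dropped and the box empty; only one weight was visible in the pan because the box hides the rest, so I could not confirm all five landed inside.

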